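# Put a bracket into the spring-gated parts pen

### The job

Draw the lock bar of the parts pen fully back, stand the green bracket in the lane and slide it along the bench through the yellow spring gate, without lifting it over, until it rests against the stop at the far end. Get clear so that the gate swings shut behind it, then slide the lock bar fully home across the lane again. Leave the jar, the funnel and the screwdriver where they are.

Things in the scene. Friction and masses are not known exactly. Their poses are not given: they have to be found in the camera images.
- pen: Fixed grey steel parts pen: an open-topped lane with no floor of its own (parts slide on the bench). Origin: on the bench, mid-doorway, where the gate closes. y runs along the lane in the feeding direction, x across it (away from the robot), z up. Guide strips 20 mm high, 6 mm thick leave a lane 60 mm wide. Hinge post at x -44 (55 mm high), stop post at x +37 (45 mm high).
- lane_mouth (a point): Point on the bench in the middle of the lane's mouth, at y -150 mm of the pen: here the lane is 60 mm wide, and it flares to 84 mm at y -180. Parts enter here towards +y.
- stop_face (a point): Point on the bench at the middle of the end stop's inner face, at y +190 mm of the pen; the stop is 20 mm high. Between the doorway and y +100 mm the strip on the -x side stands back by up to 14 mm to make room for the open gate.
- gate (a joint): Angle (rad) of the yellow leaf, 67 mm long, 4 thick, 8 to 48 mm above the bench, on an upright hinge at x -38, y 0 of the pen. 0 = shut across the lane; pushed inward it opens towards +y only, to 1.57. A light spring (0.05 N m shut, 0.17 wide open, 1 to 3 N at the tip) shuts it. It sweeps the lane up to y +70 mm and shuts only when nothing is left there.
- lock_bar (a joint): Travel (m) of the steel lock bar that crosses the lane at y -50 mm of the pen: 0 = fully home across the lane (blocks the bracket), 0.070 = fully drawn back to +x (lane free). Stays where left, friction 2.5 N. Bar 14 mm wide, 6 to 18 mm above the bench, in guides 26 mm high just outside the +x strip (x 35 to 57).
- knob_mid (a point): Point on the axis of the red upright round knob on the lock bar, 45 mm above the bench; the knob is 22 mm in diameter, from 18 to 65 mm above the bench. Bar home: x +60, y -50 mm of the pen; it moves with the bar along the pen's x.
- bracket_mid (a point): Centre (31 mm above the underside) of the loose green bracket, about 0.4 kg: a foot 50 mm (x) by 110 mm (y) by 25 mm high, and on its middle an upright rib 24 mm (x) by 64 mm (y), from 25 to 62 mm high, with a brass bush. y along its length, z up; either end may lead. Home against the end stop its centre is at y = +135 mm of the pen.
- jar_mid (a point): Centre of a bystander jar with a blue cap, 60 mm diameter, 80 mm high, loose.
- funnel_mid (a point): Centre (52 mm up) of a bystander grey plastic funnel standing mouth down, 84 mm diameter at the foot, 105 mm high, loose.
- driver_grip (a point): Middle of the handle of a bystander screwdriver, about 180 mm long, lying loose on the robot's side of the pen.
There are look-alikes about, which are no part of the job. Of the things shaped like the part that bears bracket_mid, the green one is meant.

How it is judged:
On the way, in this order (a step that is already met when the one before it is completed fails the run):
1. the lock bar is drawn back (value of joint lock_bar above 0.058 m), for 0.1 s.
2. the bracket, down on the bench, stands in the doorway and the gate is held open (y of bracket_mid in the frame of pen between -0.03 and 0.04 m and x of bracket_mid in the frame of pen between -0.02 and 0.02 m and height (world z) of bracket_mid below 0.036 m and value of joint gate above 0.6 rad), for 0.1 s.
3. the bracket is home against the end stop and the gate has swung shut behind it (y of bracket_mid in the frame of pen above 0.123 m and x of bracket_mid in the frame of pen between -0.02 and 0.02 m and height (world z) of bracket_mid below 0.036 m and angle between bracket_mid's own z axis and vertical below 0.1 rad and angle between the y axis of bracket_mid and the y axis of pen, either way round below 0.2 rad and value of joint gate below 0.07 rad), for 0.2 s.
At the end, for the whole second after the job is handed in: The bracket stands flat in the pen with its end within 12 mm of the end stop, in line with the lane within 0.2 rad and at rest; the gate is shut (under 0.07 rad); the lock bar is home across the lane within 8 mm (all of step 3 and value of joint lock_bar below 0.008 m and linear speed of bracket below 0.01 m/s); the robot touches nothing.
It fails at once if the bracket is lifted within the pen beyond the lock bar (height (world z) of bracket_mid above 0.06 m and y of bracket_mid in the frame of pen above -0.05 m and x of bracket_mid in the frame of pen between -0.06 and 0.06 m).
It fails at once if the jar is moved (distance of jar_mid from where it was at the start of the episode above 0.03 m).
It fails at once if the funnel is moved (distance of funnel_mid from where it was at the start of the episode above 0.03 m).
It fails at once if the screwdriver is moved (distance of driver_grip from where it was at the start of the episode above 0.03 m).
It also fails if it takes over 64 s, if anything falls off the work surface, if the arm or the gripper's body presses on something with over 40 N, if the wrist force passes 120 N, or if a joint passes its speed limit or range.

### The arm

A 7-joint arm with a two-finger parallel gripper is mounted at the origin on the work surface. World frame = base frame: x ahead of the robot, y to its left, z up, the work surface at z = 0. Lengths are in m, angles in rad, forces in N, time in s.
With the tool pointing down it reaches from about 0.425 to 0.975 m from the base axis. Payload 16.7 kg.
Tool frame: the origin (TCP) lies at the very end of the fingers, on their centre line; the grasp point (between the pads) lies robot.pinch_z behind it (robot.pinch_z is the distance from the TCP to the grasp point, in m); x points along the fingers, y is the direction in which the jaws open and shut, and the axes are right-handed (so a half turn about x gives the same grasp; the last joint's range is limited). The gripper opens to 85 mm and grips with 20 to 120 N. Pads are 22 mm wide; open, the fingers measure 114 mm over their backs; the gripper's body (76 mm by 85 mm) begins 54 mm behind the grasp point. The pads swing forward as they close: fully open they stand 13 mm farther back than shut.
Start: joints at [1.109, 0.426, 0.074, 1.606, -0.034, 1.111, -0.067], TCP at [0.208, -0.642, 0.231] pointing down, gripper open.
Joint ranges: [-2.85, 2.85], [-0.5, 2.14], [-1.23, 1.37], [0.21, 2.46], [-1.02, 4.16], [0.16, 2.05], [-2.73, 2.73]. Speed limits (rad/s): [1.89, 1.89, 2.39, 2.39, 3.01, 3.01, 3.01].

### API

Orientations are given as a unit quaternion [x, y, z, w].
In Python, from station import robot, cams gives the robot as it stands. The module is installed in compiled form; this text tells all that it offers.
- The arm moves only by the tool jog_arm, never from a script. Its argument "steps" is a list of rows, each a list of 2 entries, a list of its own where there are three numbers: the shift along the tool's x, y, z in cm, then the turn, a rotation vector about the tool's x, y, z in rad. A call has 1 to 5 rows; each row is the pose to reach, as a shift and turn from the pose measured when the call began, along the tool's axes at that moment; what a row does not reach only later rows make up. A row lasts 1/12 s, in which the tool goes at most 41.7 mm and 7.16 degrees, less where a joint would pass 70% of its speed; a pose out of reach is approached as far as the arm can. A call with a gripper value outside its range is refused whole. "gripper" is the opening, from -1 (shut) to 1 (fully open), set as the call begins (left out, the last holds). The fingers move at their own pace and stop on an object; "squeeze" is the grip in N (left out, the last holds). Time passes only in rows, so rows that repeat a pose let the fingers close. It gives the time, the measured TCP pose, the force and the opening at its end, in the units of the state.
- robot.get_state(): the state, without advancing time (a new reading comes with each control period).
- cams.read_camera(name): name is "side" or "top"; returns a dict with "image" (384x512x3 uint8, red, green, blue), "range_z" (384x512 float32, m along the optical axis (not along the pixel's ray), 0 where there is no reading), "camera_matrix" (3x3 intrinsics, pixels), "extrinsics" (4x4, takes a point from camera to world coordinates). Camera axes: x right, y down, z forward; pixel columns grow to the right and rows downward; lengths in m; the calibration is good to about 2 mm. A picture is of the moment at which its call begins.
- robot.close_job(): hands the job in, once; it reports no verdict.
The state is a dict: "time_s": time; "joints": joint angles; "joint_vel": joint speeds; "joint_efforts": joint torques, N m; "ee_pos": TCP position; "orientation": TCP orientation; "contact_force": force on the tool from outside, world axes, zero at the start; "ft_torque": the same for the moment, N m; "gripper_width": opening from 0.0 (shut) to 1.0 (fully open).
Only numpy, scipy, OpenCV 4.12 (cv2) and the standard library are available. Lean on these libraries where they do the work, as an engineer would, in place of code of your own. Each camera call takes 0.05 s, during which the arm holds its last target.

## Working session

There is one attempt and no reset: what is moved stays moved. The work goes in short steps, Python scripts to look and compute and a tool call to move; the robot and the scene stay as the last step left them, time stands still between calls to the robot, and variables do not carry over. Pictures are saved under pics/ and viewed, and the job is handed in when it is done.

Besides the shell and the picture viewer there is one more tool, called after ">>>" as name(argument=value, ...), one argument or row to a line, values as JSON. jog_arm: Moves the arm, as the interface text tells. Its arguments: {"type":"object","properties":{"steps":{"type":"array","items":{"type":"array"}},"gripper":{"type":"number"},"squeeze":{"type":"number"}},"required":["steps"]}

```bash
mkdir -p pics
cat > h.py <<'E'
import numpy as np, cv2
from station import robot, cams
from scipy.spatial.transform import Rotation as R
def shot(name,fn):
    c=cams.read_camera(name); np.savez('pics/'+fn+'.npz',**c)
    cv2.imwrite('pics/'+fn+'.png',cv2.cvtColor(c['image'],cv2.COLOR_RGB2BGR)); return c
def world(c):
    K=c['camera_matrix'];z=c['range_z'];h,w=z.shape
    u,v=np.meshgrid(np.arange(w),np.arange(h))
    P=np.stack([(u-K[0,2])/K[0,0]*z,(v-K[1,2])/K[1,1]*z,z],-1)
    E=c['extrinsics'];return P@E[:3,:3].T+E[:3,3]
E
python3 - <<'E'
from h import *
for n in('side','top'):
    c=shot(n,n+'0'); print(n,c['camera_matrix'],c['extrinsics'])
s=robot.get_state();print(s);print(robot.pinch_z);print(R.from_quat(s['orientation']).as_matrix())
E
```

```text
side [[383.77146996   0.         249.696867  ]
 [  0.         383.77146996 196.3686796 ]
 [  0.           0.           1.        ]] [[-0.94788403 -0.21719101  0.23311783  0.26370045]
 [-0.31828976  0.6785623  -0.66200063  0.7446466 ]
 [-0.01440439 -0.70169885 -0.71232804  1.00625149]
 [ 0.          0.          0.          1.        ]]
top [[422.77174097   0.         252.23729569]
 [  0.         422.77174097 195.10699764]
 [  0.           0.           1.        ]] [[ 0.0138213  -0.99824467  0.05758953  0.47337108]
 [-0.99989631 -0.01403113 -0.00324077 -0.11782833]
 [ 0.00404313 -0.05753877 -0.99833509  1.44886026]
 [ 0.          0.          0.          1.        ]]
{'time_s': 0.1, 'joints': array([ 1.1084865 ,  0.42667556,  0.07384579,  1.60656679, -0.03412581,
        1.11081439, -0.06710603]), 'joint_vel': array([-2.73215107e-04, -1.25479544e-03, -6.84387973e-04, -5.07986919e-04,
       -3.87264113e-04, -1.11237656e-03, -7.77535357e-06]), 'joint_efforts': array([ 7.95233849e-03, -9.51525879e+01,  3.77110362e+00, -4.64401674e+01,
        1.96390017e-02,  6.49175519e-03,  1.42119411e-04]), 'ee_pos': array([ 0.20758578, -0.64187953,  0.23066584]), 'orientation': array([-0.69839085, -0.11054661,  0.69856486, -0.10971235]), 'contact_force': array([ 0.2767361 , -1.2317733 ,  0.00659099]), 'ft_torque': array([0.00785114, 0.00350016, 0.02112517]), 'gripper_width': 0.9981822701863434}
0.0187
[[-4.26838447e-04  3.07691865e-01 -9.51485961e-01]
 [ 1.12710597e-03 -9.51485295e-01 -3.07692155e-01]
 [-9.99999274e-01 -1.20376034e-03  5.93291694e-05]]
```

View pics/side0.png

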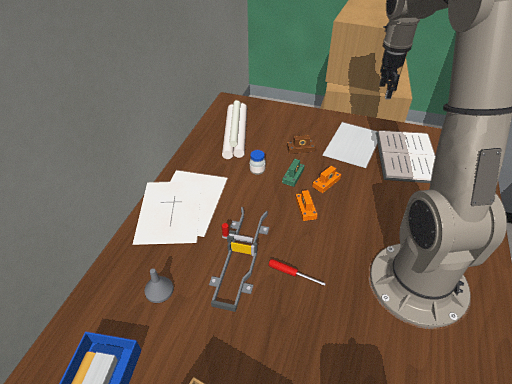

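View pics/top0.png

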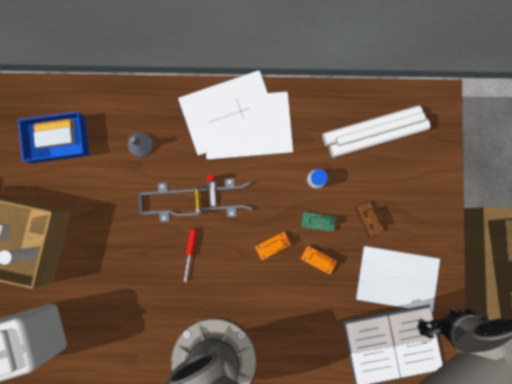

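The pictures show four bracket-shaped things. In the top view they are green (319,221), orange (273,246), orange (319,260) and brown (370,219). Only (319,221) is green, so that is the one meant. I'll confirm it in an enlarged crop and measure.

Run:
```python
from h import *
t=np.load('pics/top0.npz');s=np.load('pics/side0.npz')
a=cv2.resize(t['image'][150:280,120:400],None,fx=2.85,fy=2.85,interpolation=cv2.INTER_CUBIC)[:, :800]
b=cv2.resize(s['image'][140:315,195:355],None,fx=3.4,fy=3.4,interpolation=cv2.INTER_CUBIC)
cv2.imwrite('pics/cropA.png',a[...,::-1]);cv2.imwrite('pics/cropB.png',b[...,::-1])
for n,c in(('top',t),('side',s)):
    W=world(c);hsv=cv2.cvtColor(c['image'],cv2.COLOR_RGB2HSV)
    H,S,V=[hsv[...,i].astype(int) for i in range(3)]
    on=(W[...,2]>0.003)&(W[...,2]<.13)&(W[...,0]>.1)&(c['range_z']>0)
    for nm,m in dict(green=(H>65)&(H<95)&(S>80)&(W[...,1]>-.6),yellow=(H>20)&(H<32)&(S>150)&(W[...,1]<.1)&(W[...,1]>-.1),red=((H<5)|(H>174))&(S>170)&(V>100),blue=(H>105)&(H<125)&(S>150)&(W[...,1]<0)).items():
        P=W[m&on]
        if len(P)<4: print(n,nm,len(P));continue
        print(n,nm,len(P),'min',P.min(0).round(3),'max',P.max(0).round(3),'med',np.median(P,0).round(3))
        if nm=='green':
            for lo,hi in((.015,.035),(.05,.08)):
                Q=P[(P[:,2]>lo)&(P[:,2]<hi)]
                if len(Q)>5:
                    print(lo,len(Q),cv2.minAreaRect((Q[:,:2]*1000).astype(np.float32)),np.median(Q[:,2]))
    g=(W[...,2]>0.010)&(W[...,2]<.03)&(S<60)&(W[...,0]>.35)&(W[...,0]<.6)&(W[...,1]>-.2)&(W[...,1]<.25)
    P=W[g];print('pen',len(P),P.min(0).round(3),P.max(0).round(3))
    for u,v in ((141,210),(250,210)) if n=='top' else ((224,303),(255,225)):
        print(u,v,W[v,u].round(3))
```

```text
top green 386 min [ 0.445 -0.399  0.018] max [ 0.498 -0.291  0.073] med [ 0.471 -0.339  0.029]
0.015 239 ((471.09197998046875, -344.7191162109375), (106.21633911132812, 46.048587799072266), 82.5406723022461) 0.026111602954204116
0.05 142 ((469.9518127441406, -345.30322265625), (63.77874755859375, 26.600082397460938), 80.57637786865234) 0.06271079396603896
top yellow 45 min [0.512 0.057 0.003] max [0.569 0.072 0.057] med [0.543 0.061 0.045]
top red 223 min [0.352 0.007 0.005] max [0.62  0.097 0.071] med [0.405 0.077 0.025]
top blue 186 min [ 0.591 -0.375  0.005] max [ 0.638 -0.316  0.087] med [ 0.614 -0.339  0.081]
pen 534 [ 0.471 -0.119  0.01 ] [0.599 0.25  0.03 ]
141 210 [0.5   0.252 0.021]
250 210 [ 0.506 -0.116  0.002]
side green 302 min [ 0.439 -0.401  0.004] max [ 0.498 -0.286  0.066] med [ 0.465 -0.317  0.026]
0.015 156 ((468.2369384765625, -344.68798828125), (114.37104797363281, 49.46125030517578), 83.04634094238281) 0.024650656523750758
0.05 86 ((468.3797607421875, -343.24041748046875), (65.01844787597656, 23.385828018188477), 82.67376708984375) 0.061486011421022224
side yellow 168 min [0.506 0.055 0.006] max [0.569 0.067 0.053] med [0.537 0.063 0.031]
side red 304 min [0.35  0.008 0.008] max [0.617 0.1   0.069] med [0.409 0.084 0.024]
side blue 122 min [ 0.587 -0.362  0.068] max [ 0.636 -0.309  0.086] med [ 0.612 -0.332  0.08 ]
pen 645 [ 0.351 -0.165  0.01 ] [0.6  0.25 0.03]
224 303 [0.521 0.252 0.019]
255 225 [ 0.532 -0.066 -0.001]
```

View pics/cropA.png

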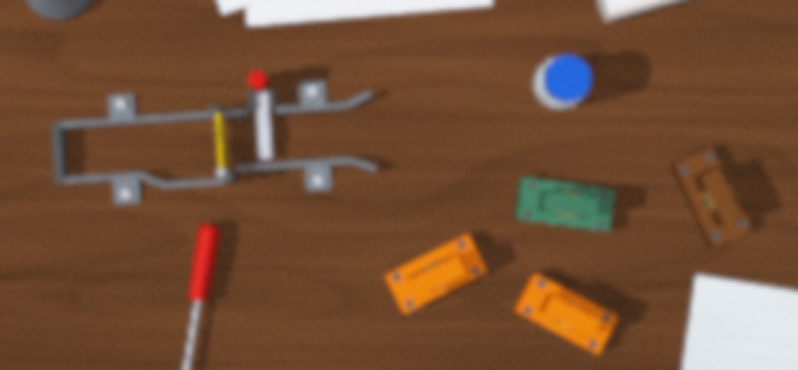

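View pics/cropB.png

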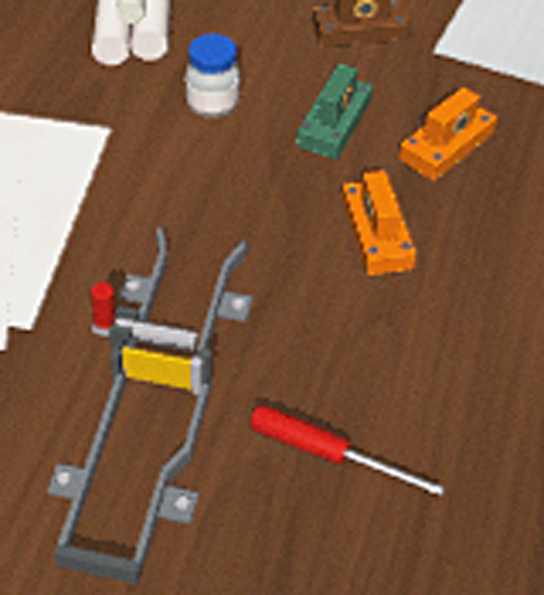

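```bash
cat > fit.py <<'E'
from h import *
from scipy.optimize import least_squares
segs=np.array([[[33,-150],[33,185]],[[-33,-150],[-33,-10]],[[-33,105],[-33,185]]])/1000.
def d(p,P):
    c,s=np.cos(p[2]),np.sin(p[2]); Q=(P-p[:2])@np.array([[c,-s],[s,c]])
    D=[]
    for a,b in segs:
        t=np.clip(((Q-a)@(b-a))/((b-a)@(b-a)),0,1); D.append(np.linalg.norm(Q-a-t[:,None]*(b-a),axis=1))
    return np.min(D,0)
for n in('top','side'):
    c=np.load(f'pics/{n}0.npz');W=world(c);S=cv2.cvtColor(c['image'],cv2.COLOR_RGB2HSV)[...,1]
    m=(W[...,2]>0.015)&(W[...,2]<.024)&(S<110)&(W[...,0]>.42)&(W[...,0]<.64)&(W[...,1]>-.13)&(W[...,1]<.27)
    P=W[m][:,:2]
    r=least_squares(lambda p:np.minimum(d(p,P),.02),[.537,.06,.05],loss='soft_l1',f_scale=.003)
    p=r.x;q=d(p,P);print(n,len(P),p.round(4),np.median(q),(q<.006).mean())
    c_,s_=np.cos(p[2]),np.sin(p[2]);Q=(W-np.r_[p[:2],0])[...,:2]@np.array([[c_,-s_],[s_,c_]])
    z=W[...,2]
    e=m&(abs(Q[...,0])<.02)&(Q[...,1]>.15);print('stop y range',np.percentile(Q[e][:,1],[2,50,98]).round(3))
    hsv=cv2.cvtColor(c['image'],cv2.COLOR_RGB2HSV);H=hsv[...,0];Sx=hsv[...,1]
    y=(H>20)&(H<32)&(Sx>150)&(abs(Q[...,0])<.05)&(abs(Q[...,1])<.05);print('gate pen',Q[y].mean(0).round(4),np.percentile(Q[y],[3,97],axis=0).round(3))
    k=((H<5)|(H>174))&(Sx>150)&(Q[...,0]>.03)&(abs(Q[...,1])<.1);print('knob pen',np.percentile(Q[k],[3,97],axis=0).round(3), 'med world',np.median(W[k],0).round(3))
    st=(W[...,2]>.1)&(W[...,0]>.55)&(W[...,1]>.1)&(W[...,1]<.25)
    f=(z>.02)&(z<.12)&(W[...,0]>.55)&(W[...,0]<.75)&(W[...,1]>.15)&(W[...,1]<.3)
    print('funnel',np.percentile(W[f],[3,50,97],axis=0).round(3))
E
python3 fit.py
```

```text
top 462 [0.5383 0.0623 0.086 ] 0.003077686723150645 0.5757575757575758
stop y range [0.189 0.194 0.199]
gate pen [0.0034 0.0014] [[-0.025 -0.003]
 [ 0.03   0.011]]
knob pen [[ 0.058 -0.061]
 [ 0.075 -0.041]] med world [0.608 0.017 0.066]
funnel [[0.558 0.194 0.021]
 [0.715 0.254 0.038]
 [0.747 0.292 0.104]]
side 614 [0.5378 0.0698 0.0853] 0.0038891622162219534 0.5342019543973942
stop y range [0.181 0.189 0.193]
gate pen [-0.001  -0.0078] [[-0.031 -0.012]
 [ 0.03  -0.004]]
knob pen [[ 0.055 -0.066]
 [ 0.073 -0.047]] med world [0.605 0.025 0.052]
funnel [[0.558 0.192 0.021]
 [0.714 0.273 0.04 ]
 [0.743 0.297 0.104]]
```

```bash
cat > go.py <<'E'
import sys
from h import *
PEN=np.array([.538,.0625]);YAW=.086
def pen(x,y): 
    c,s=np.cos(YAW),np.sin(YAW);return PEN+np.array([c*x-s*y,s*x+c*y])
def rel(pos,yaw):
    st=robot.get_state();Rt=R.from_quat(st['orientation']);y=np.array([np.cos(yaw),np.sin(yaw),0]);x=np.array([0,0,-1.])
    T=R.from_matrix(np.stack([x,y,np.cross(x,y)],1))
    print('t',round(st['time_s'],2),'tcp',st['ee_pos'].round(4),'F',st['contact_force'].round(1),'w',round(st['gripper_width'],3))
    print('shift cm',(Rt.inv().apply(np.array(pos)-st['ee_pos'])*100).round(2),'turn',(Rt.inv()*T).as_rotvec().round(3))
if __name__=='__main__':
    a=[float(v) for v in sys.argv[2:]]
    if sys.argv[1]=='pen': p=pen(a[0]/1000,a[1]/1000);rel([*p,a[2]/1000],YAW+(a[3] if len(a)>3 else 0))
    else: rel([a[0]/1000,a[1]/1000,a[2]/1000],a[3])
E
python3 go.py pen 62 -50 130
```

```text
t 0.1 tcp [ 0.2076 -0.6419  0.2307] F [ 0.3 -1.2  0. ] w 0.998
shift cm [ 10.12 -50.58 -58.03] turn [-1.344e+00 -1.000e-03  1.000e-03]
```

>>> jog_arm(
  steps=[
    [[4,-50.6,-58],[-1.344,0,0]],
    [[4,-50.6,-58],[-1.344,0,0]],
    [[4,-50.6,-58],[-1.344,0,0]],
    [[4,-50.6,-58],[-1.344,0,0]],
    [[4,-50.6,-58],[-1.344,0,0]],
  ],
  gripper=0.2,
  squeeze=40,
)

```text
time_s: 0.52
ee_pos: [0.3152, -0.4619, 0.2202]
orientation: [-0.63, -0.322, 0.63, -0.321]
contact_force: [0.5, -0.2, 0.7]
gripper_width: 0.598
```

```bash
python3 go.py pen 62 -50 130
```

```text
t 0.52 tcp [ 0.3152 -0.4619  0.2202] F [ 0.5 -0.2  0.7] w 0.598
shift cm [  9.04  -4.76 -55.81] turn [-0.713 -0.001  0.001]
```

>>> jog_arm(
  steps=[
    [[4,-4.8,-55.8],[-0.713,0,0]],
    [[4,-4.8,-55.8],[-0.713,0,0]],
    [[4,-4.8,-55.8],[-0.713,0,0]],
    [[4,-4.8,-55.8],[-0.713,0,0]],
    [[4,-4.8,-55.8],[-0.713,0,0]],
  ],
)

```text
time_s: 0.93
ee_pos: [0.422, -0.2837, 0.2056]
orientation: [0.501, 0.5, -0.5, 0.499]
contact_force: [1.1, -0.9, -0.4]
gripper_width: 0.603
```

```bash
python3 go.py pen 62 -50 130
```

```text
t 0.93 tcp [ 0.422  -0.2837  0.2056] F [ 1.1 -0.9 -0.4] w 0.603
shift cm [  7.56  18.15 -30.2 ] turn [-0.088 -0.001  0.   ]
```

>>> jog_arm(
  steps=[
    [[5,18.1,-30.2],[-0.088,0,0]],
    [[5,18.1,-30.2],[-0.088,0,0]],
    [[5,18.1,-30.2],[-0.088,0,0]],
    [[5,18.1,-30.2],[-0.088,0,0]],
    [[5,18.1,-30.2],[-0.088,0,0]],
  ],
)

```text
time_s: 1.35
ee_pos: [0.5281, -0.1069, 0.1762]
orientation: [0.478, 0.521, -0.478, 0.521]
contact_force: [2.2, -1.1, -0.1]
gripper_width: 0.599
```

```bash
python3 go.py pen 62 -50 130
```

```text
t 1.35 tcp [ 0.5281 -0.1069  0.1762] F [ 2.2 -1.1 -0.1] w 0.599
shift cm [  4.62   8.63 -11.79] turn [-0. -0.  0.]
```

>>> jog_arm(
  steps=[
    [[4.6,8.6,-11.8],[0,0,0]],
    [[4.6,8.6,-11.8],[0,0,0]],
    [[4.6,8.6,-11.8],[0,0,0]],
    [[4.6,8.6,-11.8],[0,0,0]],
    [[4.6,8.6,-11.8],[0,0,0]],
  ],
)

```text
time_s: 1.77
ee_pos: [0.6047, 0.0249, 0.1281]
orientation: [0.477, 0.524, -0.476, 0.521]
contact_force: [-1.7, -0.1, 0.7]
gripper_width: 0.598
```

```bash
python3 -c "
from h import *
c=shot('side','s1');cv2.imwrite('pics/s1c.png',cv2.resize(c['image'][130:310,190:350],None,fx=3.3,fy=3.3)[...,::-1])
c=shot('top','t1');cv2.imwrite('pics/t1c.png',cv2.resize(c['image'][150:260,130:290],None,fx=4,fy=4)[...,::-1])"
python3 go.py pen 62 -50 32
```

```text
t 1.87 tcp [0.6034 0.0194 0.1292] F [-0.4 -1.   0.3] w 0.597
shift cm [9.72 0.07 0.16] turn [ 0.002 -0.001  0.002]
```

View pics/s1c.png

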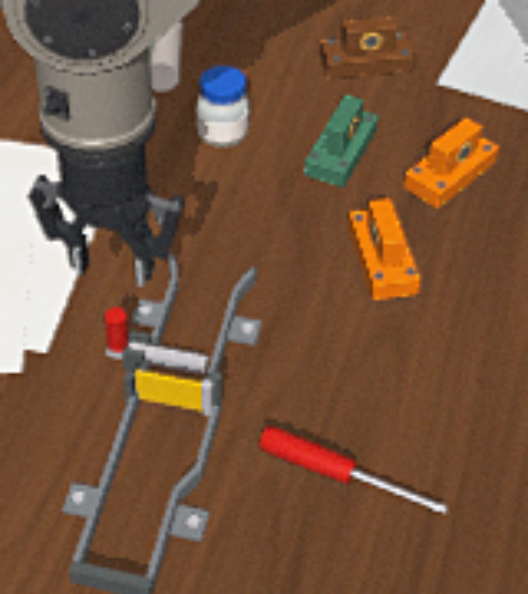

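View pics/t1c.png

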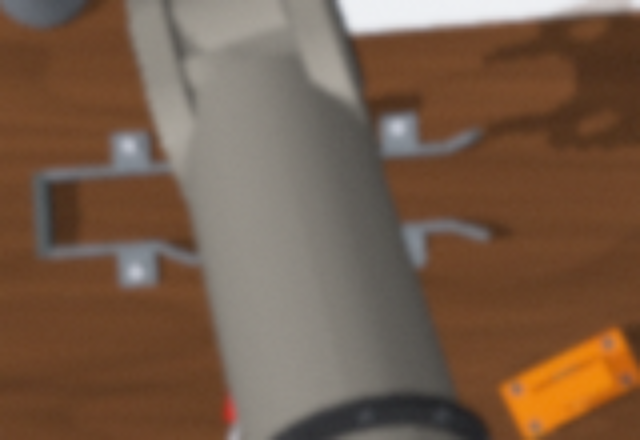

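Side crop: the open fingers at (78,265) and (145,275) straddle the column above the red knob at (116,330). The top view is blocked by the forearm. Lowering onto the knob.

>>> jog_arm(
  steps=[
    [[4,0,0.1],[0,0,0]],
    [[8,0,0.1],[0,0,0]],
    [[9.7,0,0.1],[0,0,0]],
    [[9.7,0,0.1],[0,0,0]],
  ],
)

```text
time_s: 2.2
ee_pos: [0.6004, 0.0167, 0.0286]
orientation: [0.476, 0.523, -0.48, 0.519]
contact_force: [-1.3, -0.5, -0.2]
gripper_width: 0.6
```

```bash
python3 -c "
from h import *
c=shot('side','s2');cv2.imwrite('pics/s2c.png',cv2.resize(c['image'][150:290,190:300],None,fx=4,fy=4)[...,::-1])"
python3 go.py pen 62 -50 32
```

```text
t 2.25 tcp [0.6019 0.0171 0.031 ] F [-0.   0.1  1.2] w 0.598
shift cm [-0.1   0.22 -0.07] turn [ 0.001 -0.001  0.005]
```

View pics/s2c.png

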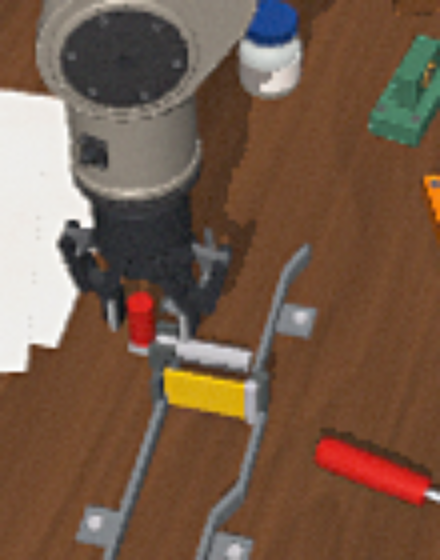

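Side crop: the knob at (140,320) sits between the fingertips at (115,320) and (185,330). Closing on it.

>>> jog_arm(
  steps=[
    [[0,0,0],[0,0,0]],
    [[0,0,0],[0,0,0]],
    [[0,0,0],[0,0,0]],
    [[0,0,0],[0,0,0]],
    [[0,0,0],[0,0,0]],
  ],
  gripper=-1,
  squeeze=40,
)

```text
time_s: 2.67
ee_pos: [0.6035, 0.0166, 0.0332]
orientation: [0.478, 0.521, -0.479, 0.521]
contact_force: [0.9, -2.5, 7.9]
gripper_width: 0.245
```

```bash
python3 go.py pen 131 -50 32
```

```text
t 2.67 tcp [0.6035 0.0166 0.0332] F [ 0.9 -2.5  7.9] w 0.245
shift cm [ 0.11  6.97 -0.14] turn [-0.     0.     0.002]
```

>>> jog_arm(
  steps=[
    [[0,2,0],[0,0,0]],
    [[0,4,0],[0,0,0]],
    [[0,6,0],[0,0,0]],
    [[0,7.1,0],[0,0,0]],
    [[0,7.1,0],[0,0,0]],
  ],
)

```text
time_s: 3.08
ee_pos: [0.6733, 0.0224, 0.0334]
orientation: [0.476, 0.522, -0.48, 0.52]
contact_force: [-9.2, -1.9, -0.1]
gripper_width: 0.241
```

```bash
python3 -c "
from h import *
c=shot('side','s3');cv2.imwrite('pics/s3c.png',cv2.resize(c['image'][150:290,170:300],None,fx=4,fy=4)[...,::-1])"
python3 go.py pen 130 -50 32
```

```text
t 3.13 tcp [0.6733 0.0223 0.0334] F [-6.4 -0.6 -2.9] w 0.246
shift cm [ 0.14 -0.13 -0.16] turn [-0.     0.     0.005]
```

View pics/s3c.png

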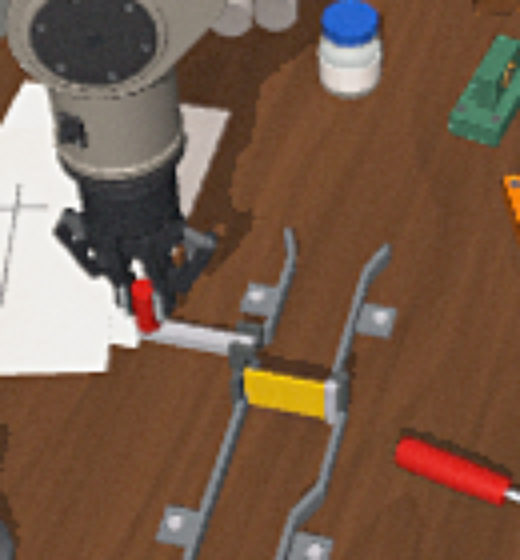

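The lock bar is drawn back: it is off the lane, with the knob at crop (145,305). Release, rise and go to the bracket.

>>> jog_arm(
  steps=[
    [[0,0,0],[0,0,0]],
    [[0,0,0],[0,0,0]],
    [[-4,0,0],[0,0,0]],
    [[-8,0,0],[0,0,0]],
    [[-11,0,0],[0,0,0]],
  ],
  gripper=0.2,
)

```text
time_s: 3.55
ee_pos: [0.6745, 0.0226, 0.147]
orientation: [0.478, 0.521, -0.479, 0.521]
contact_force: [1.2, -0.2, 0.2]
gripper_width: 0.599
```

```bash
python3 go.py w 469.5 -344.5 130 -0.14
```

```text
t 3.55 tcp [0.6745 0.0226 0.147 ] F [ 1.2 -0.2  0.2] w 0.599
shift cm [  1.76 -23.56  34.82] turn [0.226 0.001 0.002]
```

>>> jog_arm(
  steps=[
    [[0.5,-23.6,34.8],[0.226,0,0]],
    [[0.5,-23.6,34.8],[0.226,0,0]],
    [[0.5,-23.6,34.8],[0.226,0,0]],
    [[0.5,-23.6,34.8],[0.226,0,0]],
    [[0.5,-23.6,34.8],[0.226,0,0]],
  ],
  gripper=0.5,
)

```text
time_s: 3.97
ee_pos: [0.5714, -0.1611, 0.1442]
orientation: [-0.533, -0.463, 0.534, -0.464]
contact_force: [1.3, 0.1, 0.3]
gripper_width: 0.75
```

```bash
python3 go.py w 469.5 -344.5 120 -0.14
```

```text
t 3.97 tcp [ 0.5714 -0.1611  0.1442] F [1.3 0.1 0.3] w 0.75
shift cm [ 2.44 -7.53 19.58] turn [-0.     0.001 -0.   ]
```

>>> jog_arm(
  steps=[
    [[0.5,-7.5,19.6],[0,0,0]],
    [[1,-7.5,19.6],[0,0,0]],
    [[2.4,-7.5,19.6],[0,0,0]],
    [[2.4,-7.5,19.6],[0,0,0]],
    [[2.4,-7.5,19.6],[0,0,0]],
  ],
)

```text
time_s: 4.38
ee_pos: [0.4713, -0.3424, 0.1222]
orientation: [-0.534, -0.463, 0.534, -0.465]
contact_force: [2.0, -0.6, -0.6]
gripper_width: 0.75
```

>>> jog_arm(
  steps=[
    [[2.4,0,0],[0,0,0]],
  ],
)

```text
time_s: 4.47
ee_pos: [0.468, -0.3515, 0.1011]
orientation: [-0.535, -0.458, 0.537, -0.465]
contact_force: [1.3, -1.8, -1.0]
gripper_width: 0.754
```

```bash
python3 -c "
from h import *
c=shot('side','s4');cv2.imwrite('pics/s4c.png',cv2.resize(c['image'][90:230,230:370],None,fx=4,fy=4)[...,::-1])"
python3 go.py w 469.5 -344.5 36 -0.14
```

```text
t 4.52 tcp [ 0.4675 -0.3471  0.0956] F [-2.1  1.7 -5.8] w 0.751
shift cm [ 5.96  0.15 -0.31] turn [-0.007  0.004 -0.001]
```

View pics/s4c.png

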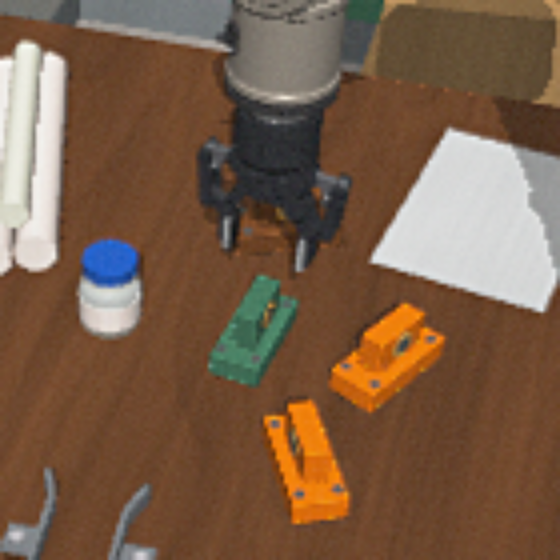

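Side crop: the fingers at (228,240) and (300,260) are above the green bracket at (258,330), straddling its rib. Lowering.

>>> jog_arm(
  steps=[
    [[3,0.1,-0.3],[0,0,0]],
    [[5,0.1,-0.3],[0,0,0]],
    [[6,0.1,-0.3],[0,0,0]],
    [[6,0.1,-0.3],[0,0,0]],
  ],
)

```text
time_s: 4.85
ee_pos: [0.4686, -0.3435, 0.0345]
orientation: [-0.534, -0.462, 0.536, -0.463]
contact_force: [-0.6, 0.4, 0.2]
gripper_width: 0.748
```

```bash
python3 -c "
from h import *
c=shot('side','s5');cv2.imwrite('pics/s5c.png',cv2.resize(c['image'][110:210,240:360],None,fx=5,fy=5)[...,::-1])"
python3 go.py w 469.5 -344.5 35 -0.14
```

```text
t 4.9 tcp [ 0.4693 -0.3439  0.0358] F [-0.6  0.   0.8] w 0.753
shift cm [0.08 0.03 0.05] turn [-0.006  0.004 -0.001]
```

View pics/s5c.png

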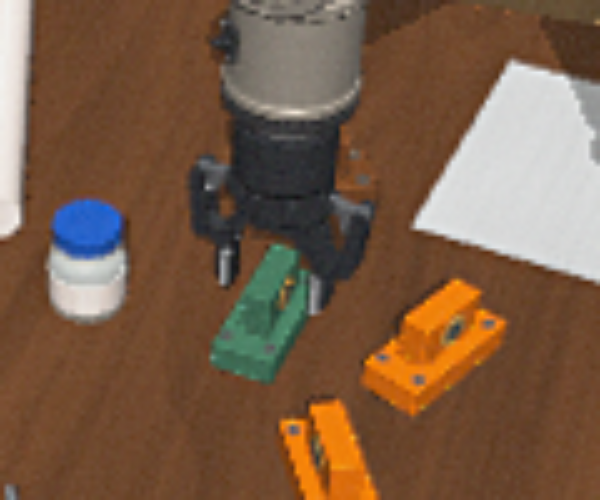

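Side crop: the fingertips at (225,275) and (315,305) straddle the rib at (275,295). Closing.

>>> jog_arm(
  steps=[
    [[0,0,0],[0,0,0]],
    [[0,0,0],[0,0,0]],
    [[0,0,0],[0,0,0]],
    [[0,0,0],[0,0,0]],
    [[0,0,0],[0,0,0]],
  ],
  gripper=-1,
  squeeze=50,
)

```text
time_s: 5.32
ee_pos: [0.4701, -0.3443, 0.0371]
orientation: [-0.535, -0.46, 0.536, -0.464]
contact_force: [-1.3, 1.7, 10.0]
gripper_width: 0.273
```

>>> jog_arm(
  steps=[
    [[0,0,0],[0,0,0]],
    [[-2,0,0],[0,0,0]],
    [[-5,0,0],[0,0,0]],
    [[-5,0,0],[0,0,0]],
  ],
)

```text
time_s: 5.65
ee_pos: [0.4719, -0.3452, 0.0916]
orientation: [-0.535, -0.459, 0.535, -0.466]
contact_force: [2.0, -2.0, -3.4]
gripper_width: 0.279
```

```bash
python3 -c "
from h import *
c=shot('side','s6');cv2.imwrite('pics/s6c.png',cv2.resize(c['image'][90:210,240:360],None,fx=5,fy=5)[...,::-1])"
python3 go.py pen 0 -120 85
```

```text
t 5.7 tcp [ 0.4713 -0.3449  0.0896] F [ 0.4  0.7 -5. ] w 0.268
shift cm [  0.3    3.41 -29.6 ] turn [-0.233  0.007 -0.006]
```

View pics/s6c.png

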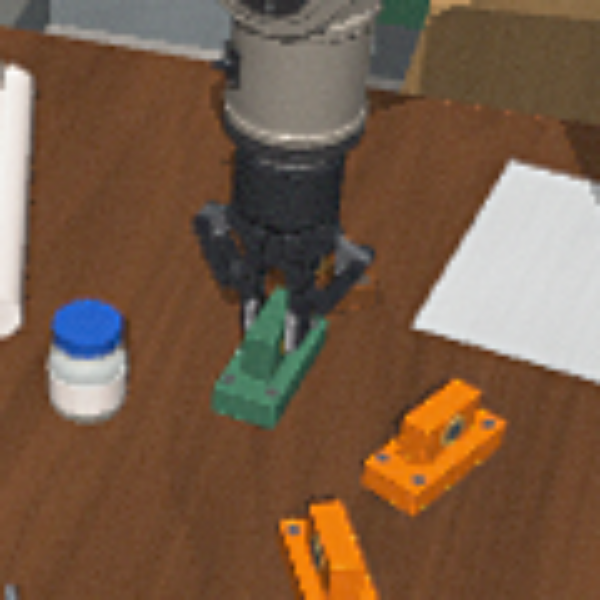

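Side crop: the green bracket is gripped and lifted level, at (270,370). Carrying it over the lane mouth at pen y of about -130.

>>> jog_arm(
  steps=[
    [[-2,3.4,-28.6],[-0.233,0,0]],
    [[-2,3.4,-28.6],[-0.233,0,0]],
    [[-2,3.4,-28.6],[-0.233,0,0]],
    [[-2,3.4,-28.6],[-0.233,0,0]],
    [[-2,3.4,-28.6],[-0.233,0,0]],
  ],
)

```text
time_s: 6.12
ee_pos: [0.5248, -0.142, 0.1015]
orientation: [0.477, 0.518, -0.479, 0.524]
contact_force: [1.7, -0.3, -5.2]
gripper_width: 0.271
```

```bash
python3 go.py pen 0 -130 85
```

```text
t 6.12 tcp [ 0.5248 -0.142   0.1015] F [ 1.7 -0.3 -5.2] w 0.271
shift cm [ 1.61  3.07 -7.27] turn [-0.     0.007 -0.004]
```

>>> jog_arm(
  steps=[
    [[0.5,3.1,-7.3],[0,0.006,-0.004]],
    [[1,3.1,-7.3],[0,0.006,-0.004]],
    [[1.6,3.1,-7.3],[0,0.006,-0.004]],
    [[1.6,3.1,-7.3],[0,0.006,-0.004]],
  ],
)

```text
time_s: 6.45
ee_pos: [0.5488, -0.0638, 0.0833]
orientation: [0.476, 0.523, -0.477, 0.521]
contact_force: [-1.9, -1.1, -5.7]
gripper_width: 0.271
```

```bash
python3 -c "
from h import *
c=shot('side','s7');cv2.imwrite('pics/s7c.png',cv2.resize(c['image'][150:290,190:320],None,fx=4,fy=4)[...,::-1])
W=world(c);hsv=cv2.cvtColor(c['image'],cv2.COLOR_RGB2HSV);H,S=hsv[...,0],hsv[...,1]
m=(H>65)&(H<95)&(S>80)&(W[...,1]>-.25)&(W[...,1]<.1)
P=W[m];print(len(P),P.min(0),P.max(0));p=(P[:,:2]-[.538,.0625]);c_,s_=np.cos(.086),np.sin(.086);Q=p@np.array([[c_,-s_],[s_,c_]]);
# front-top edge of foot
print(np.percentile(Q,[2,50,98],axis=0).round(4)); 
for lo in np.arange(P[:,2].min(),P[:,2].max(),.008):
  k=(P[:,2]>=lo)&(P[:,2]<lo+.008)
  print(round(lo,3),k.sum(),np.percentile(Q[k],[5,95],axis=0).round(4).tolist())
c=shot('top','t7');cv2.imwrite('pics/t7c.png',cv2.resize(c['image'][150:260,130:290],None,fx=4,fy=4)[...,::-1])
"
python3 go.py pen 0 -130 36
```

```text
362 [ 0.16291595 -0.11223067  0.04881796] [ 0.56867047 -0.00554702  0.72930153]
[[-0.0267 -0.16  ]
 [-0.0046 -0.0975]
 [ 0.0204 -0.072 ]]
0.049 22 [[-0.0258, -0.0767], [0.0198, -0.072]]
0.057 35 [[-0.0264, -0.1547], [0.016, -0.0716]]
0.065 120 [[-0.0258, -0.1541], [0.0202, -0.0728]]
0.073 52 [[-0.0259, -0.1376], [0.0177, -0.0735]]
0.081 14 [[-0.0121, -0.0996], [0.0084, -0.0939]]
0.089 14 [[-0.0176, -0.1099], [0.0086, -0.0954]]
0.097 14 [[-0.017, -0.1201], [0.0047, -0.0937]]
0.105 83 [[-0.011, -0.1502], [0.0089, -0.0965]]
0.113 1 [[-0.006, -0.1341], [-0.006, -0.1341]]
t 6.5 tcp [ 0.5485 -0.0659  0.0838] F [-1.4 -1.2 -5.5] w 0.266
shift cm [4.78 0.07 0.11] turn [0.002 0.001 0.003]Traceback (most recent call last):
  File "<string>", line 11, in <module>
    print(round(lo,3),k.sum(),np.percentile(Q[k],[5,95],axis=0).round(4).tolist())
                              ~~~~~~~~~~~~~^^^^^^^^^^^^^^^^^^^^
    return _quantile_unchecked(
        a, q, axis, out, overwrite_input, method, keepdims, weights)
    return _ureduce(a,
                    func=_quantile_ureduce_func,
    ...<5 lines>...
                    overwrite_input=overwrite_input,
                    method=method)
    r = func(a, **kwargs)
    result = _quantile(arr,
                       quantiles=q,
    ...<2 lines>...
                       out=out,
                       weights=wgt)
    slices_having_nans = np.isnan(arr[-1, ...])
                                  ~~~^^^^^^^^^
IndexError: index -1 is out of bounds for axis 0 with size 0
```

View pics/s7c.png

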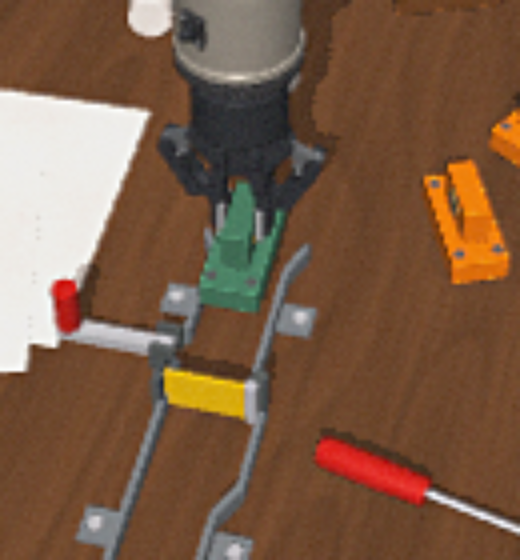

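Side crop: the bracket hangs over the mouth between the strips, foot front at (230,295), knob at (65,305), gate shut at (205,390). It measures about 2 mm toward -x, so I'll correct that while lowering.

>>> jog_arm(
  steps=[
    [[1,0.2,0.1],[0,0,0.003]],
    [[2.2,0.2,0.1],[0,0,0.003]],
    [[2.6,0.2,0.1],[0,0,0.003]],
    [[2.6,0.2,0.1],[0,0,0.003]],
  ],
)

```text
time_s: 6.83
ee_pos: [0.5492, -0.0676, 0.0559]
orientation: [0.477, 0.522, -0.479, 0.521]
contact_force: [-0.8, 0.3, -5.7]
gripper_width: 0.267
```

```bash
cat > seg.py <<'E'
import sys
from h import *
n=sys.argv[1]
c=shot('side','s'+n);cv2.imwrite(f'pics/s{n}c.png',cv2.resize(c['image'][150:310,190:310],None,fx=3.7,fy=3.7,interpolation=cv2.INTER_CUBIC)[...,::-1])
W=world(c);hsv=cv2.cvtColor(c['image'],cv2.COLOR_RGB2HSV);H,S=hsv[...,0],hsv[...,1]
m=(H>65)&(H<95)&(S>80)&(W[...,1]>-.25)&(W[...,1]<.3)&(W[...,2]<.2)&(W[...,0]>.4)
P=W[m];c_,s_=np.cos(.086),np.sin(.086);Q=(P[:,:2]-[.538,.0625])@np.array([[c_,-s_],[s_,c_]])
b=P[:,2].min()
for lo,hi,k in((0,.03,'foot'),(.05,.08,'ribtop')):
    k2=(P[:,2]>=b+lo)&(P[:,2]<b+hi); print(k,k2.sum(),np.percentile(Q[k2],[2,98],axis=0).round(4).tolist(),P[k2][:,2].max().round(4)) if k2.sum() else 0
print('zmin',b.round(4))
c=shot('top','t'+n);cv2.imwrite(f'pics/t{n}c.png',cv2.resize(c['image'][150:260,130:290],None,fx=4,fy=4,interpolation=cv2.INTER_CUBIC)[...,::-1])
E
python3 seg.py 8; python3 go.py pen 0 -130 37
```

```text
foot 213 [[-0.0263, -0.1667], [0.022, -0.0758]] 0.0521
ribtop 97 [[-0.0126, -0.1604], [0.0101, -0.099]] 0.0916
zmin 0.0221
t 6.93 tcp [ 0.5503 -0.0672  0.0574] F [-0.2 -0.1 -5. ] w 0.268
shift cm [ 2.04 -0.11 -0.03] turn [0.001 0.001 0.001]
```

View pics/s8c.png

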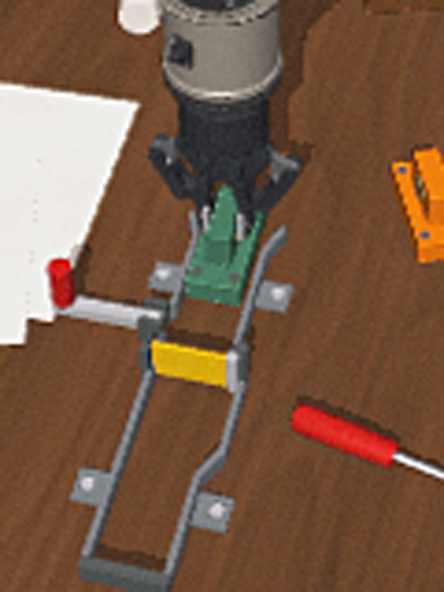

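View pics/t8c.png

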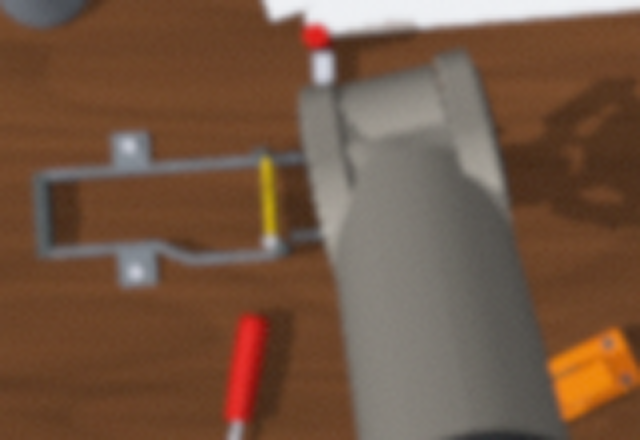

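Bracket is just above the strips at crop (225,280), centred within about 2 mm. Lowering to the bench.

>>> jog_arm(
  steps=[
    [[0.7,0.05,0],[0,0,0]],
    [[1.4,0.05,0],[0,0,0]],
    [[1.9,0.05,0],[0,0,0]],
    [[2.05,0.05,0],[0,0,0]],
    [[2.05,0.05,0],[0,0,0]],
  ],
)

```text
time_s: 7.35
ee_pos: [0.5508, -0.0674, 0.0371]
orientation: [0.477, 0.521, -0.478, 0.521]
contact_force: [-5.2, -0.4, 7.8]
gripper_width: 0.269
```

```bash
python3 seg.py 9; python3 go.py pen 1 -60 37
```

```text
foot 211 [[-0.0247, -0.1638], [0.0237, -0.0752]] 0.031
ribtop 93 [[-0.0108, -0.1575], [0.0108, -0.098]] 0.0668
zmin 0.0015
t 7.45 tcp [ 0.5508 -0.0673  0.0371] F [-4.2 -1.4  6.2] w 0.266
shift cm [-0.   -0.05 -7.04] turn [0.001 0.001 0.001]
```

View pics/s9c.png

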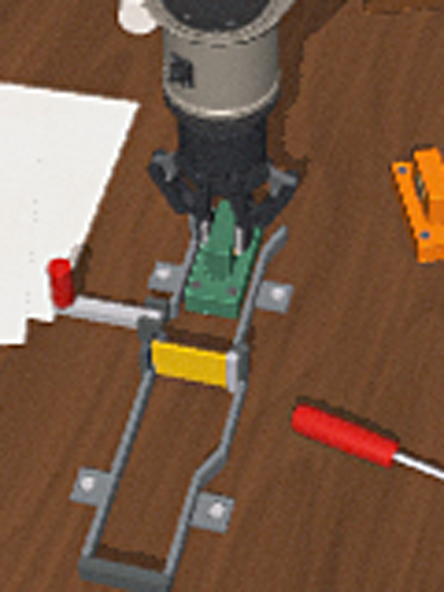

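Bracket stands on the bench in the lane (zmin about 0, rib top 62–66 mm). The -4 N across the lane suggests a slight touch on the +x strip, so I'll ease 1 mm toward -x while sliding.

>>> jog_arm(
  steps=[
    [[0,-0.1,-1.2],[0,0,0]],
    [[0,-0.1,-2.7],[0,0,0]],
    [[0,-0.1,-4.2],[0,0,0]],
    [[0,-0.1,-5.5],[0,0,0]],
    [[0,-0.1,-6],[0,0,0]],
  ],
)

```text
time_s: 7.87
ee_pos: [0.5447, -0.0057, 0.0371]
orientation: [0.477, 0.522, -0.477, 0.522]
contact_force: [-0.6, -2.7, 1.3]
gripper_width: 0.271
```

```bash
python3 seg.py 10; python3 go.py pen 0 0 37
```

```text
foot 143 [[-0.0254, -0.1019], [0.023, -0.0259]] 0.0397
ribtop 71 [[-0.0118, -0.0938], [0.0094, -0.0375]] 0.0836
zmin 0.0108
t 7.97 tcp [ 0.5447 -0.0062  0.037 ] F [-1.1  2.8  0.9] w 0.269
shift cm [ 0.   -0.05 -6.91] turn [0.003 0.    0.   ]
```

View pics/s10c.png

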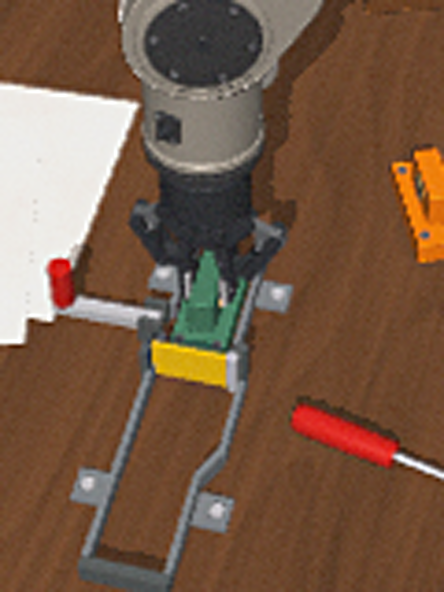

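Side crop: the bracket, at (205,320), is just before the gate, at (190,365), with low side forces. Pushing into the doorway.

>>> jog_arm(
  steps=[
    [[0,0,-1.2],[0,0,0]],
    [[0,0,-2.7],[0,0,0]],
    [[0,0,-4.2],[0,0,0]],
    [[0,0,-5.7],[0,0,0]],
    [[0,0,-7],[0,0,0]],
  ],
)

```text
time_s: 8.38
ee_pos: [0.5392, 0.0629, 0.0371]
orientation: [0.478, 0.521, -0.478, 0.522]
contact_force: [3.7, -4.7, -0.8]
gripper_width: 0.268
```

```bash
python3 seg.py 11; python3 go.py pen 0 60 37
```

```text
foot 202 [[-0.0244, -0.0282], [0.0238, 0.0545]] 0.0325
ribtop 101 [[-0.0114, -0.0224], [0.0109, 0.0306]] 0.08
zmin 0.0033
t 8.48 tcp [0.5387 0.0653 0.0371] F [ 2.5  2.5 -3.3] w 0.269
shift cm [ 0.01 -0.06 -5.73] turn [ 0.005 -0.001 -0.001]
```

View pics/s11c.png

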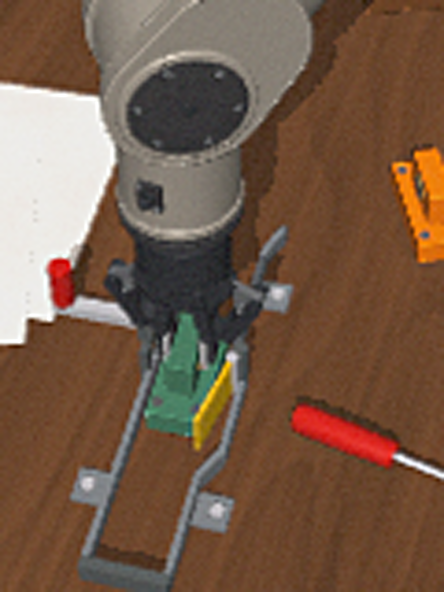

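Side crop: the bracket, at (180,390), stands in the doorway with the gate leaf swung well open along its side, at (213,405). Continuing.

>>> jog_arm(
  steps=[
    [[0,0,-1.2],[0,0,0]],
    [[0,0,-2.7],[0,0,0]],
    [[0,0,-4.2],[0,0,0]],
    [[0,0,-5.6],[0,0,0]],
    [[0,0,-7],[0,0,0]],
  ],
)

```text
time_s: 8.9
ee_pos: [0.5327, 0.1339, 0.0371]
orientation: [0.477, 0.522, -0.477, 0.522]
contact_force: [3.7, -4.2, -0.0]
gripper_width: 0.271
```

```bash
python3 seg.py 12; python3 go.py pen 0 135 37
```

```text
foot 239 [[-0.0252, 0.0683], [0.0233, 0.126]] 0.0307
ribtop 123 [[-0.0122, 0.0507], [0.0112, 0.1027]] 0.0723
zmin 0.001
t 9.0 tcp [0.5323 0.1364 0.0371] F [ 2.7  2.6 -4.2] w 0.271
shift cm [ 0.02 -0.03 -6.08] turn [ 0.007 -0.002 -0.001]
```

View pics/s12c.png

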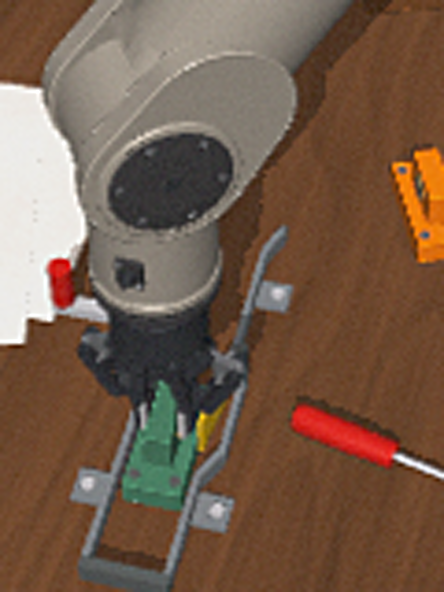

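>>> jog_arm(
  steps=[
    [[0,0,-1.5],[0,0,0]],
    [[0,0,-3],[0,0,0]],
    [[0,0,-4.5],[0,0,0]],
    [[0,0,-5.5],[0,0,0]],
    [[0,0,-5.8],[0,0,0]],
  ],
)

```text
time_s: 9.42
ee_pos: [0.5267, 0.1946, 0.0371]
orientation: [0.476, 0.523, -0.476, 0.523]
contact_force: [0.2, -4.4, 2.8]
gripper_width: 0.272
```

```bash
python3 seg.py 13; python3 go.py pen 0 135 37
```

```text
foot 249 [[-0.026, 0.1056], [0.0215, 0.1858]] 0.037
ribtop 104 [[-0.012, 0.1132], [0.0099, 0.1627]] 0.0668
zmin 0.0089
t 9.52 tcp [0.5268 0.1941 0.0371] F [-0.6  2.2 -1.1] w 0.272
shift cm [ 0.01 -0.01 -0.3 ] turn [ 0.008 -0.002 -0.001]
```

View pics/s13c.png

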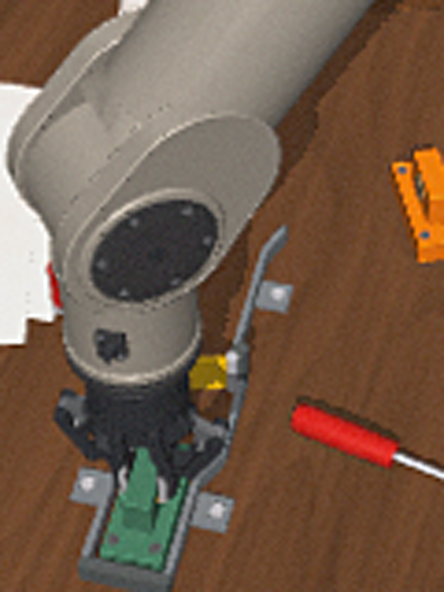

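Side crop: the bracket, at (140,530), is nearly at the stop and the gate, at (210,370), has swung back to about shut. Nudging to contact.

>>> jog_arm(
  steps=[
    [[0,0,-0.3],[0,0,0]],
    [[0,0,-0.45],[0,0,0]],
    [[0,0,-0.6],[0,0,0]],
    [[0,0,-0.6],[0,0,0]],
  ],
)

```text
time_s: 9.85
ee_pos: [0.5264, 0.1981, 0.0371]
orientation: [0.476, 0.522, -0.477, 0.522]
contact_force: [-0.5, -8.7, 4.6]
gripper_width: 0.265
```

```bash
python3 go.py pen 0 135 37
```

```text
t 9.85 tcp [0.5264 0.1981 0.0371] F [-0.5 -8.7  4.6] w 0.265
shift cm [ 0.01 -0.01  0.11] turn [0.006 0.    0.   ]
```

The force rises to 8.7 N and the tool stops 2 mm short of its target, so the bracket is against the stop. Release and rise.

>>> jog_arm(
  steps=[
    [[0,0,0],[0,0,0]],
    [[0,0,0],[0,0,0]],
    [[0,0,0],[0,0,0]],
    [[-3,0,0],[0,0,0]],
    [[-7,0,0],[0,0,0]],
  ],
  gripper=0,
)

```text
time_s: 10.27
ee_pos: [0.5244, 0.1977, 0.1052]
orientation: [0.475, 0.524, -0.478, 0.521]
contact_force: [-0.0, 0.4, 0.3]
gripper_width: 0.502
```

>>> jog_arm(
  steps=[
    [[-4,0,0],[0,0,0]],
    [[-4,0,0],[0,0,0]],
  ],
)

```text
time_s: 10.43
ee_pos: [0.5272, 0.1996, 0.1519]
orientation: [0.477, 0.523, -0.475, 0.523]
contact_force: [1.6, 1.6, 0.3]
gripper_width: 0.501
```

```bash
python3 seg.py 14; python3 go.py pen 131 -50 140
```

```text
foot 310 [[-0.0258, 0.083], [0.0222, 0.1887]] 0.0378
ribtop 163 [[-0.0126, 0.1041], [0.0101, 0.1665]] 0.0671
zmin 0.0081
t 10.53 tcp [0.5254 0.1981 0.1467] F [-0.2 -0.  -0.4] w 0.5
shift cm [ 0.64 13.07 18.7 ] turn [0.006 0.    0.003]
```

View pics/s14c.png

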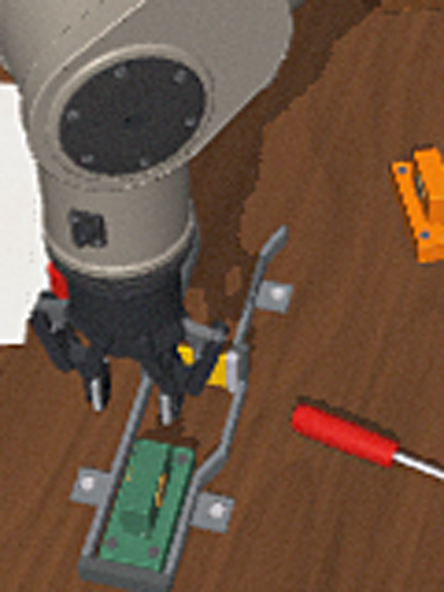

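Bracket home at crop (148,505), foot front at y of about 189 mm, gate shut. Now to the drawn knob.

>>> jog_arm(
  steps=[
    [[0,13,18.7],[0,0,0]],
    [[0,13,18.7],[0,0,0]],
    [[0,13,18.7],[0,0,0]],
    [[0.5,13,18.7],[0,0,0]],
    [[0.5,13,18.7],[0,0,0]],
  ],
  gripper=0.2,
)

```text
time_s: 10.95
ee_pos: [0.6597, 0.0371, 0.1408]
orientation: [0.475, 0.524, -0.478, 0.522]
contact_force: [0.0, 1.8, 1.6]
gripper_width: 0.6
```

```bash
python3 go.py pen 131 -50 140
```

```text
t 10.95 tcp [0.6597 0.0371 0.1408] F [0.  1.8 1.6] w 0.6
shift cm [0.07 1.18 1.44] turn [0.007 0.    0.004]
```

>>> jog_arm(
  steps=[
    [[0,1.1,1.4],[0.006,0,0.003]],
    [[0,1.1,1.4],[0.006,0,0.003]],
    [[4,1.1,1.4],[0.006,0,0.003]],
    [[4,1.1,1.4],[0.006,0,0.003]],
  ],
)

```text
time_s: 11.28
ee_pos: [0.6682, 0.0237, 0.0939]
orientation: [0.475, 0.524, -0.48, 0.519]
contact_force: [-2.2, -0.0, -2.0]
gripper_width: 0.6
```

```bash
python3 -c "
from h import *
c=shot('side','s15');cv2.imwrite('pics/s15c.png',cv2.resize(c['image'][150:310,170:310],None,fx=3.7,fy=3.7)[...,::-1])"
python3 go.py pen 131 -50 33
```

```text
t 11.33 tcp [0.6688 0.0242 0.0966] F [-0.1 -0.3 -0.1] w 0.6
shift cm [6.36 0.45 0.06] turn [ 0.001 -0.     0.009]
```

View pics/s15c.png

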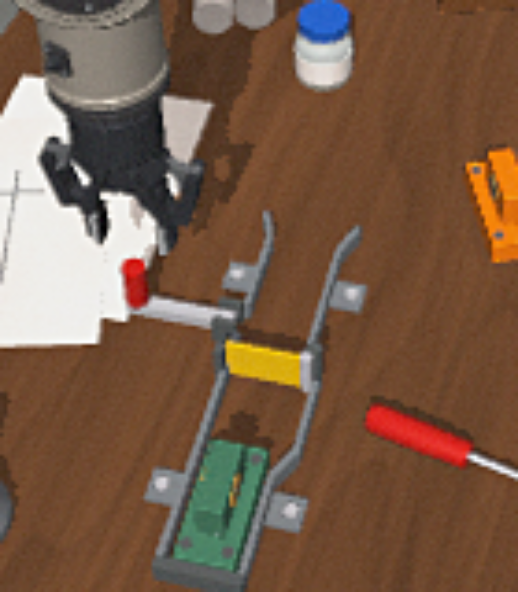

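Side crop: the fingers at (97,230) and (167,240) are above the knob at (133,283). Bracket home at (220,510), gate shut at (265,362). Lower and grip.

>>> jog_arm(
  steps=[
    [[3,0.4,0],[0,0,0]],
    [[6,0.4,0],[0,0,0]],
    [[6.3,0.4,0],[0,0,0]],
    [[6.3,0.4,0],[0,0,0]],
  ],
)

```text
time_s: 11.67
ee_pos: [0.6711, 0.0251, 0.033]
orientation: [0.474, 0.525, -0.48, 0.519]
contact_force: [0.1, 0.7, 1.2]
gripper_width: 0.603
```

>>> jog_arm(
  steps=[
    [[0,0,0],[0,0,0]],
    [[0,0,0],[0,0,0]],
    [[0,0,0],[0,0,0]],
    [[0,0,0],[0,0,0]],
    [[0,0,0],[0,0,0]],
  ],
  gripper=-1,
  squeeze=40,
)

```text
time_s: 12.08
ee_pos: [0.6722, 0.0254, 0.0353]
orientation: [0.475, 0.524, -0.48, 0.519]
contact_force: [-2.3, 0.1, 8.2]
gripper_width: 0.247
```

```bash
python3 go.py pen 61 -50 33
```

```text
t 12.08 tcp [0.6722 0.0254 0.0353] F [-2.3  0.1  8.2] w 0.247
shift cm [ 0.29 -6.95  0.14] turn [ 0.002 -0.     0.009]
```

>>> jog_arm(
  steps=[
    [[0,-2,0],[0,0,0]],
    [[0,-4,0],[0,0,0]],
    [[0,-6,0],[0,0,0]],
    [[0,-7.2,0],[0,0,0]],
    [[0,-7.3,0],[0,0,0]],
  ],
)

```text
time_s: 12.5
ee_pos: [0.6027, 0.0196, 0.0377]
orientation: [0.478, 0.522, -0.477, 0.521]
contact_force: [24.2, 3.3, -21.3]
gripper_width: 0.24
```

```bash
python3 go.py pen 61 -50 33
```

```text
t 12.5 tcp [0.6027 0.0196 0.0377] F [ 24.2   3.3 -21.3] w 0.24
shift cm [0.47 0.02 0.17] turn [ 0.003 -0.001 -0.   ]
```

Stopped at x 0.6027 against 24 N (it was 0.6035 at home originally). Release and rise.

>>> jog_arm(
  steps=[
    [[0,0,0],[0,0,0]],
    [[0,0,0],[0,0,0]],
    [[0,0,0],[0,0,0]],
    [[-4,0,0],[0,0,0]],
    [[-8,0,0],[0,0,0]],
  ],
  gripper=0.2,
)

```text
time_s: 12.92
ee_pos: [0.6009, 0.0195, 0.1172]
orientation: [0.477, 0.523, -0.478, 0.52]
contact_force: [1.2, -0.1, 1.1]
gripper_width: 0.598
```

>>> jog_arm(
  steps=[
    [[-6,4,8],[0,0,0]],
    [[-10,8,12],[0,0,0]],
    [[-10,8,15],[0,0,0]],
    [[-10,8,15],[0,0,0]],
    [[-10,8,15],[0,0,0]],
  ],
)

```text
time_s: 13.33
ee_pos: [0.6955, -0.1265, 0.219]
orientation: [0.477, 0.522, -0.478, 0.52]
contact_force: [0.4, 0.6, -0.3]
gripper_width: 0.605
```

```bash
python3 seg.py 16; sed 's/0.npz/16.npz/; s/{n}0/{n[0]}16/' fit.py | sed "s#pics/{n}16#pics/{n[0]}16#" > f2.py; python3 f2.py; python3 go.py pen 61 -50 33
```

```text
foot 308 [[-0.0259, 0.0836], [0.0221, 0.1883]] 0.0374
ribtop 161 [[-0.0125, 0.1043], [0.0099, 0.1663]] 0.0663
zmin 0.0081
top 477 [0.5377 0.0705 0.0864] 0.00334293534542332 0.5660377358490566
stop y range [0.166 0.184 0.19 ]
gate pen [ 0.0033 -0.0068] [[-0.025 -0.012]
 [ 0.03   0.003]]
knob pen [[ 0.052 -0.069]
 [ 0.075 -0.043]] med world [0.604 0.017 0.066]
funnel [[0.554 0.17  0.021]
 [0.714 0.253 0.038]
 [0.747 0.293 0.105]]
side 676 [0.5378 0.0708 0.0829] 0.006707193773954382 0.48668639053254437
stop y range [0.158 0.185 0.192]
gate pen [-0.0012 -0.0086] [[-0.031 -0.012]
 [ 0.029 -0.005]]
knob pen [[ 0.05  -0.068]
 [ 0.067 -0.047]] med world [0.6   0.024 0.056]
funnel [[0.556 0.174 0.021]
 [0.714 0.272 0.039]
 [0.743 0.296 0.104]]
t 13.43 tcp [ 0.6964 -0.1287  0.2191] F [-0.9 -0.5 -0.9] w 0.604
shift cm [ 18.61  -8.07 -15.4 ] turn [-0.003  0.001  0.001]
```

View pics/s16.png

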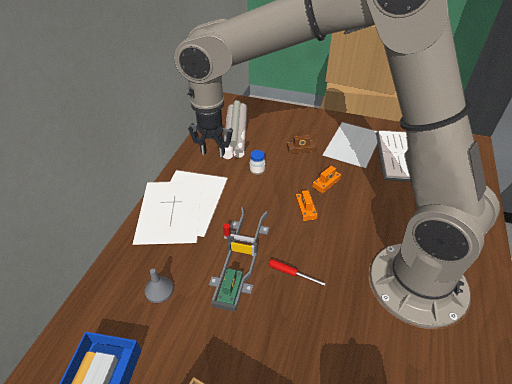

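View pics/t16.png

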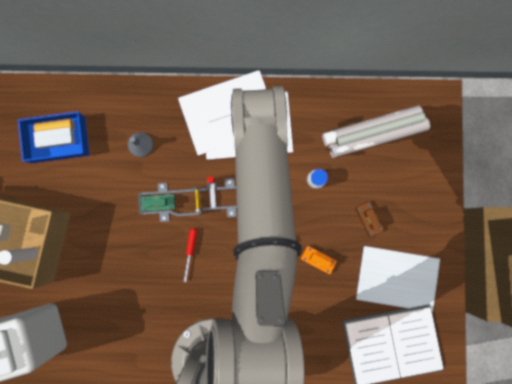

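Final pictures: the bracket is at the stop (top (157,203), side (230,287)). The gate is shut with the same pixels as at the start, and the bar is home with the knob at top (211,181), at least as far in as at the start. The jar (317,178), funnel (140,145) and screwdriver (190,255) are unmoved, and the arm is clear.

```bash
python3 -c "
from station import robot
s=robot.get_state();print(s['time_s'],abs(s['joint_vel']).max());print(robot.close_job())"
```

```text
13.4333 0.0988083569132871
the job is handed in; nothing more can be done
None
```

The job is done and handed in at 13.4 s of the 64 s allowed; handing in gives no verdict.

**What I did:** I drew the lock bar back about 70 mm. I gripped the green bracket by its rib, set it down in the lane mouth and slid it along the bench through the gate. Contact at the end stop showed as an 8.7 N rise in force. I then let go, the gate swung shut, and I pushed the bar home until it stopped at about 24 N.

**Last checks:**
- **Bracket:** it is flat in the lane, with its front about 188 mm along the pen against the stop at 190 mm.
- **Gate:** it is shut and looks the same in the images as at the start.
- **Knob:** it sits about 4–5 mm further in (towards home) than in the first pictures. The tool positions at the two ends of travel differ by only 1 mm, so I take the bar as fully home.
- **Bystanders:** the jar, funnel and screwdriver look unmoved in the pictures, and the robot was clear of everything. I did not measure their final positions precisely.

**Disagreements:**
- The pen position fitted from the side camera, and from the last top view with the bracket in the lane, was about 8 mm off along the lane from the first top-view fit. I used the first fit, because the gate, stop and contact positions agreed with it.
- The arm was still settling slightly when I handed in, with joint speeds up to 0.1 rad/s, but nowhere near contact.

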